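Set a rivet: load the punch, flip the catch, hold the press lever

TASK

At the rivet press, take the brass-headed punch out of the wooden block, stand it fully home in the upright bore of the press and let go of it; then flip the red safety catch all the way outward, away from the lever. Finally pull the lever's wooden bar forward and down until the lever stops with its foot pressing on the punch, and finish while still holding it there: do not let go. Leave the other punches and the other things on the bench where they are.

Things in the scene. Friction and masses are not known exactly. Their poses are not given: they have to be found in the camera images.
- punch: The punch to load: upright steel shank 16 mm diameter (foot chamfered), 60 mm long, with a brass cylindrical head above it, 24 mm diameter and 35 mm tall; 95 mm overall, about 0.09 kg. Origin at the centre of its foot, z up along it. It starts standing in one of the three holes of the wooden block, 30 mm deep in it, its foot 10 mm above the table.
- punch_head (a point): Middle of the punch's brass head, on its axis, 77.5 mm above its foot: a good place to grip.
- block: Fixed dark wooden block, 60 mm (x) by 170 mm (y) by 40 mm tall, with three loose holes in a row along its own y at -55, 0 and +55 mm. Origin under its centre. Three punches of the same shape stand in it in varying order: brass head (wanted), steel head, black head.
- punch_steel: Bystander: punch of the same shape with a silver steel head. Origin at its foot. Must stay in its hole.
- punch_black: Bystander: punch of the same shape with a black head. Origin at its foot. Must stay in its hole.
- press: Fixed green rivet press, 152 mm tall without lever. Origin on the table under the bore's axis; x points from the bore to the lever's pivot (away from the robot, give or take its yaw), y to the side with the red catch, z up. Base plate 12 mm thick, x -50 to 180, y -95 to 145 mm. The catch's post: x 30 to 80, y 113 to 127, up to z 132 mm. Above the bore it is open.
- press_bore (a point): Centre of the bore's mouth (press frame x 0, y 0, z 58 mm), in the top of a 70 mm square steel bolster. Bore 18.5 mm wide, mouth chamfered by 3 mm, 34 mm deep to a sprung anvil that gives way up to 12 mm (2 N to start, then 1.1 N per mm). Home, the punch's foot rests on the anvil and its head's top is 119 mm above the table.
- catch (a joint): Safety catch angle (rad), 0 = guarding to 1.2 = flipped fully outward (its stop). It starts between 0 and 0.12, is moved by about 1 N at its tab and stays where it is left. At small angles its blade blocks the lever; above 0.7 the lever is free. It counts as flipped above 1.0.
- catch_tab (a point): Middle of the top edge of the catch's red tab, a plate 30 mm (press x) by 8 mm thick by 55 mm tall, standing up from its hinge; at 0 it leans 0.35 rad inward to the lever (press -y) and this point is at x 40, y 101, z 189 mm in the press frame. Push it outward (press +y): at 1.2 it leans 0.85 rad outward. The space inward of the tab is free over 55 mm.
- catch_hinge (a point): Fixed point on the catch's hinge under the middle of the tab (press frame x 40, y 120, z 137 mm); the hinge runs along the press's x. The catch's steel blade lies inward from it at x 75 to 88, y 65 to 120, z about 163 mm, just before the lever's lock arm, a small steel post at x 89 to 101, y 68 to 82, up to z 179 mm.
- lever (a joint): Lever angle (rad): 0 = up (start), 1.3 = pulled fully down (its stop). A spring pushes it back to 0 (about 2 to 3 N at the bar). With the punch home its foot meets the punch's head at about 1.21; from there the sprung anvil adds up to 8 N at the bar. Let go, the lever flies back up.
- lever_bar (a point): Centre of the wooden cross bar at the lever's end: round, 24 mm in diameter, 120 mm long along the press's y, held in its middle by a 14 mm rod. Take it from above beside the rod (25 to 50 mm off centre), fingers before and behind it. It moves on a circle of 140 mm about the hinge: in the press frame from x 154, z 260 mm (angle 0) to x -11, z 224 mm (angle 1.3).
- lever_hinge (a point): Fixed point on the lever's pivot axis along the press's y (press frame x 95, y 0, z 133 mm), between two cheeks (x 72 to 128, y within 36 mm, up to z 152 mm). With the lever up, its foot stands up from here to about z 230 mm at x 55 to 100 mm: to lower the punch into the bore, keep the gripper's wide side along the press's y.
- mallet: Bystander: lying mallet with a white head, 54 mm in diameter, and a 160 mm wooden handle. Origin on the table under it.
- jar: Bystander: amber glass jar, 56 mm wide, 65 mm tall. Origin under its centre.
- spool: Bystander: terracotta-coloured spool, 44 mm wide, 46 mm tall. Origin under its centre.
- awl: Bystander: wooden-handled awl lying on the table, 160 mm long.
- glue: Bystander: white glue bottle, 48 mm wide, 110 mm tall. Origin under its centre.

How it is judged:
By the outcome, as a careful person would: the job done as asked, in the order asked, and still so for the second after the job is handed in, while the arm keeps its last pose, push and grip.
It also fails if it takes over 72 s, if anything falls off the work surface, if the arm or the gripper's body presses on something with over 40 N, if the wrist force passes 120 N, or if a joint passes its speed limit or range.

ROBOT

A 6-joint arm with a two-finger parallel gripper is mounted at the origin on the work surface. World frame = base frame: x ahead of the robot, y to its left, z up, the work surface at z = 0. Lengths are in m, angles in rad, forces in N, time in s.
With the tool pointing down it reaches from about 0.25 to 0.775 m from the base axis. Payload 4 kg.
Tool frame: the origin (TCP) lies on the centre line of the jaws, within the pads' length; the fingertips stand 14 mm ahead of it and the grasp point (between the pads) lies 5 mm behind it (robot.tcp_to_tips is the distance from the TCP to the fingertips, in m); z points along the fingers, y is the line along which they close (so a half turn about z gives the same grasp; the last joint's range is limited). The gripper opens to 94 mm and grips with 3 to 60 N. Pads are 16 mm wide; open, the fingers measure 119 mm over their backs; the gripper's body (75 mm by 177 mm) begins 78 mm behind the grasp point.
Start: joints at [1.247, 0.087, 1.371, -0, 1.684, -0.103], TCP at [0.12, 0.537, 0.22] pointing down, gripper open.
Joint ranges: [-3.1, 3.1], [-0.76, 2.03], [0.27, 2.55], [-1.08, 4.22], [0.17, 2.65], [-2.57, 2.57]. Speed limits (rad/s): [2.79, 2.79, 3.14, 3.14, 3.14, 3.14].

INTERFACE

Orientations are given as [roll, pitch, yaw] about the fixed x, y, z axes, in that order (R = Rz(yaw) Ry(pitch) Rx(roll)).
In Python, from bench import robot gives the robot as it stands.
- The arm moves only by the tool carry_out, never from a script. Its argument "increments" is a list of rows, each a list of 3 entries, a list of its own where there are three numbers: the closure in counts, from 0 (fully open) to 255 (shut), then the shift along the tool's x, y, z in mm, then the turn about the tool's z in degrees. In form: [[fingers, [dx, dy, dz], twist], ...]. A call has 1 to 8 rows; each row shifts and turns the commanded pose from where the row before left it, along the tool's axes as they then stand; what a row does not reach is not made up. A row lasts 1/10 s, in which the tool goes at most 50 mm and 8.59 degrees, less where a joint would pass 70% of its speed; a pose out of reach is approached as far as the arm can. A call with a gripper value outside its range is refused whole. The fingers move at their own pace and stop on an object; the grip force is fixed at half the most. Time passes only in rows, so rows that do not move let the fingers close. It gives the time, the measured TCP pose, the force, the opening and the grip force at its end, in the units of the state.
- robot.get_obs(): the state, without advancing time (a new reading comes with each control period).
- robot.snapshot(name): name is "scene" or "side" or "wrist"; returns the picture (400x640x3 uint8, blue, green, red); there is no depth.
- robot.get_calibration(name): a dict with "vfov" (degrees; the focal length in pixels is half the picture's height over the tangent of half this angle, whatever the lens; pixels are square), "cx", "cy" (the principal point, pixels), "T" (4x4, takes a point from camera to world coordinates). Camera axes: x right, y down, z forward; pixel columns grow to the right and rows downward; lengths in m; the calibration is good to about 2 mm. A picture is of the moment at which its call begins: read the wrist's pose just before it. get_calibration takes no time and is no camera call; for the wrist camera it gives the pose at the moment of the call.
- robot.close_job(): hands the job in; it is judged then, once.
The state is a dict: "time": time; "joint_positions": joint angles; "qvel": joint speeds; "joint_torque": joint torques, N m; "tool_pos": TCP position; "ee_rot": TCP orientation; "wrist_force": force on the tool from outside, world axes, zero at the start; "wrist_torque": the same for the moment, N m; "width": finger opening in m; "finger_force": force on a finger pad.
Only numpy, scipy, OpenCV 4.12 (cv2) and the standard library are available. Lean on these libraries where they do the work, as an engineer would, in place of code of your own. Each camera call takes 0.05 s, during which the arm holds its last target. There are 200 camera calls.

## Working session

There is one attempt and no reset: what is moved stays moved. The work goes in short steps, Python scripts to look and compute and a tool call to move; the robot and the scene stay as the last step left them, time stands still between calls to the robot, and variables do not carry over. Pictures are saved under pics/ and viewed, at most 10 in all, crops included, and the job is handed in when it is done.

Besides the shell and the picture viewer there is one more tool, called after ">>>" as name([rows], argument=value, ...), one row to a line, values as JSON. carry_out: Moves the arm, as the interface text tells. Its arguments: {"type":"object","properties":{"increments":{"type":"array","items":{"type":"array"}}},"required":["increments"]}

```bash
mkdir -p pics; ls; python3 - <<'E'
from bench import robot
import cv2,numpy as np
np.set_printoptions(precision=4,suppress=True)
for n in ["scene","side"]:
    im=robot.snapshot(n); cv2.imwrite(f"pics/{n}0.png",im)
    print(n,robot.get_calibration(n))
o=robot.get_obs(); print({k:np.round(v,3) for k,v in o.items()}, robot.tcp_to_tips)
E
```

```text
pics
scene {'vfov': 48.862726766529576, 'cx': 322.49490281055984, 'cy': 193.1225411226159, 'T': array([[-0.0535,  0.7748, -0.6299,  1.3691],
       [ 0.9985,  0.0333, -0.0438,  0.0615],
       [-0.013 , -0.6313, -0.7755,  1.1383],
       [ 0.    ,  0.    ,  0.    ,  1.    ]])}
side {'vfov': 45.99502861488676, 'cx': 320.3242488056167, 'cy': 200.31256059334257, 'T': array([[-0.7681, -0.4266,  0.4775, -0.2656],
       [-0.6402,  0.4983, -0.5847,  0.9939],
       [ 0.0115, -0.7548, -0.6558,  1.2922],
       [ 0.    ,  0.    ,  0.    ,  1.    ]])}
{'time': np.float64(0.1), 'joint_positions': array([ 1.247,  0.088,  1.372, -0.   ,  1.684, -0.103]), 'qvel': array([-0.001, -0.003, -0.002,  0.   ,  0.   , -0.   ]), 'joint_torque': array([  0.002, -34.125, -30.33 ,   0.072,   0.03 ,  -0.   ]), 'tool_pos': array([0.12 , 0.536, 0.218]), 'ee_rot': array([-3.14 , -0.   ,  2.921]), 'wrist_force': array([ 0.12 ,  0.639, -0.54 ]), 'wrist_torque': array([-0.021,  0.05 , -0.008]), 'finger_force': np.float64(0.0), 'width': np.float64(0.094)} 0.014
```

View pics/scene0.png

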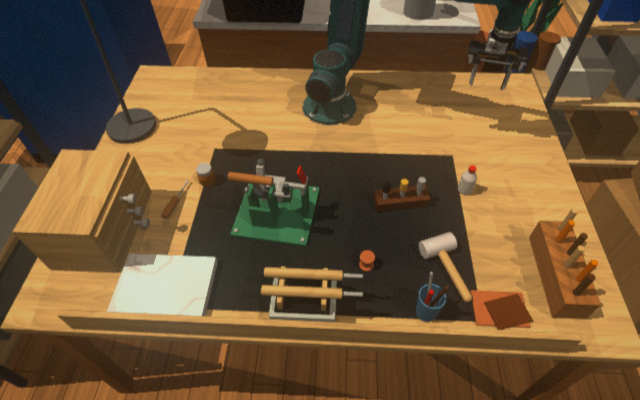

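View pics/side0.png

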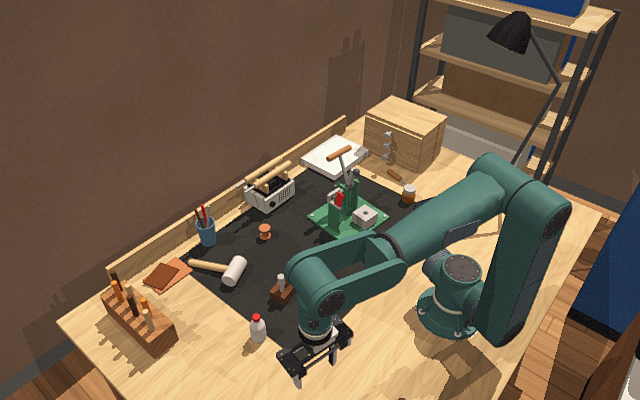

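The scene view shows the press at about (275,205) with its bar at (250,179) and red tab at (302,173). The block is at (403,198), with black, brass and steel heads at (386,187), (404,186) and (421,184). The side view has the brass punch hidden behind the arm.

```bash
cat > h.py <<'E'
import numpy as np, cv2
from bench import robot
np.set_printoptions(precision=4,suppress=True)
def ray(c,uv):
    f=200/np.tan(np.radians(c["vfov"])/2)
    d=np.array([(uv[0]-c["cx"])/f,(uv[1]-c["cy"])/f,1.]); T=c["T"]
    return T[:3,3],T[:3,:3]@d
def onz(c,uv,z):
    o,d=ray(c,uv); return o+d*(z-o[2])/d[2]
def pix(c,p):
    f=200/np.tan(np.radians(c["vfov"])/2)
    q=c["T"][:3,:3].T@(np.asarray(p)-c["T"][:3,3]); return np.array([c["cx"]+f*q[0]/q[2],c["cy"]+f*q[1]/q[2]])
def hsv(im): return cv2.cvtColor(im,cv2.COLOR_BGR2HSV)
def blobs(m,n=4,amin=8):
    k,l,s,c=cv2.connectedComponentsWithStats(m.astype(np.uint8))
    r=[(s[i][4],c[i],s[i][:4]) for i in range(1,k) if s[i][4]>=amin]
    return sorted(r,key=lambda a:-a[0])[:n]
E
python3 - <<'E'
from h import *
im=cv2.imread("pics/scene0.png"); c=robot.get_calibration("scene"); H=hsv(im)
m=cv2.inRange(H,(20,120,100),(32,255,255)); m[:170]=0;m[215:]=0;m[:,:380]=0;m[:,435:]=0
for b in blobs(m): print("brass",b, onz(c,b[1],.0875))
r=cv2.inRange(H,(0,170,110),(6,255,255))|cv2.inRange(H,(174,170,110),(180,255,255)); r[:155]=0;r[195:]=0;r[:,:280]=0;r[:,320:]=0
for b in blobs(r): print("red",b,onz(c,b[1],.17))
g=cv2.inRange(H,(55,80,30),(90,255,255)); g[:150]=0;g[250:]=0;g[:,:220]=0;g[:,330:]=0
b=blobs(g); print("green",b[0])
cn=max(cv2.findContours(g,0,2)[0],key=cv2.contourArea); hu=cv2.convexHull(cn)
ap=cv2.approxPolyDP(hu,3,True)[:,0]
for p in ap: print(p,onz(c,p,.012))
im2=im[140:260,210:450]; cv2.imwrite("pics/crop0.png",cv2.resize(im2,None,fx=3.3,fy=3.3,interpolation=2))
E
```

```text
red (np.int32(24), array([298.5833, 169.6667]), array([297, 166,   4,   8], dtype=int32)) [ 0.496  -0.0689  0.17  ]
green (np.int32(3132), array([277.0961, 218.5399]), array([231, 184,  88,  62], dtype=int32))
[249 184] [ 0.4253 -0.2514  0.012 ]
[318 187] [ 0.4285 -0.0185  0.012 ]
[305 245] [ 0.6577 -0.044   0.012 ]
[231 234] [ 0.6282 -0.2748  0.012 ]
```

View pics/crop0.png

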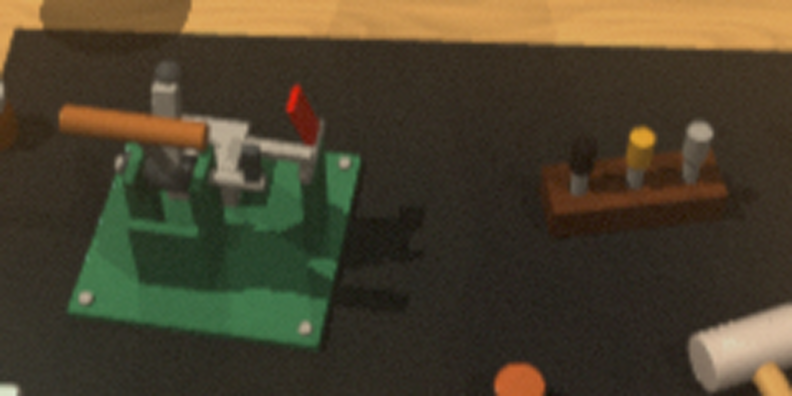

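Crop reads: heads at about (386,185), (404.2,184.8) and (421.6,183). The plate corners are (319,187), (306,245) and (231,234). This gives a bore near (0.461,-0.169) and a press yaw of about -0.12.

```bash
python3 - <<'E'
from h import *
c=robot.get_calibration("scene")
for n,u in dict(black=(581,155),brass=(641,148),steel=(697,140)).items(): print(n,onz(c,(210+u[0]/3.3,140+u[1]/3.3),.0875))
w=robot.get_calibration("wrist"); o=robot.get_obs(); print(w)
from scipy.spatial.transform import Rotation as R
A=R.from_euler("xyz",o["ee_rot"]).as_matrix(); print("tool axes\n",A); print("cam in tool",A.T@(w["T"][:3,3]-o["tool_pos"]),"\n",A.T@w["T"][:3,:3])
t=np.array([.4655,.1745,.218]); print(A.T@(onz(c,(404.2,184.8),.0875)-o["tool_pos"]))
E
```

```text
black [0.4824 0.1981 0.0875]
brass [0.4714 0.2549 0.0875]
steel [0.4592 0.3084 0.0875]
{'vfov': 63.06280664847746, 'cx': 317.6394483985617, 'cy': 197.4482553856951, 'T': array([[ 0.2201,  0.9464,  0.2366,  0.0519],
       [ 0.9755, -0.2125, -0.0572,  0.5522],
       [-0.0038,  0.2434, -0.9699,  0.3835],
       [ 0.    ,  0.    ,  0.    ,  1.    ]])}
tool axes
 [[-0.9757  0.219  -0.0006]
 [ 0.219   0.9757 -0.0019]
 [ 0.0002 -0.0019 -1.    ]]
cam in tool [ 0.0703  0.0003 -0.165 ] 
 [[-0.0011 -0.9699 -0.2435]
 [ 1.     -0.0006 -0.0021]
 [ 0.0019 -0.2435  0.9699]]
[-0.404  -0.1975  0.1313]
```

>>> carry_out([
  [0, [-40, -20, 0], 0],
  [0, [-40, -20, 0], 0],
  [0, [-40, -20, 0], 0],
  [0, [-40, -20, 0], 0],
  [0, [-40, -20, 0], 0],
  [0, [-40, -20, 0], 0],
  [0, [-40, -20, 0], 0],
  [0, [-40, -20, 0], 0],
])

```text
time: 0.9
tool_pos: [0.3986, 0.309, 0.2191]
ee_rot: [-3.141, -0.001, 2.921]
wrist_force: [0.1, -0.6, 1.5]
width: 0.0943
finger_force: 0.0
```

>>> carry_out([
  [0, [-40, -20, 0], 0],
  [0, [-40, -20, 0], 0],
  [0, [0, 0, 0], 8.2],
  [0, [0, 0, 0], 8.2],
  [0, [0, 0, 0], 8.2],
  [0, [0, 0, 0], 8.2],
  [0, [0, 0, 0], 8.2],
  [0, [0, 0, 0], 8.2],
])

```text
time: 1.7
tool_pos: [0.4667, 0.2537, 0.2188]
ee_rot: [-3.14, -0.0, 2.056]
wrist_force: [-0.5, -1.0, 0.1]
width: 0.094
finger_force: 0.0
```

>>> carry_out([
  [0, [0, 0, 0], 8.2],
  [0, [0, 0, 0], 8.2],
  [0, [0, 0, 0], 0],
  [0, [0, 0, 0], 0],
])

```text
time: 2.1
tool_pos: [0.4668, 0.2538, 0.219]
ee_rot: [-3.141, 0.0, 1.779]
wrist_force: [-0.6, 0.1, 0.3]
width: 0.0938
finger_force: 0.0
```

```bash
python3 - <<'E'
from h import *
c=robot.get_calibration("wrist"); im=robot.snapshot("wrist"); cv2.imwrite("pics/w1.png",im)
o=robot.get_obs(); print(o["tool_pos"],o["ee_rot"],o["joint_positions"],o["time"]); np.save("w1T.npy",c["T"])
print("expected brass px",pix(c,(.4714,.2549,.105)))
m=cv2.inRange(hsv(im),(18,110,70),(34,255,255))
for b in blobs(m): print(b,onz(c,b[1],.105))
E
```

```text
[0.4668 0.2539 0.2192] [-3.141   0.0001  1.7784] [0.3913 0.0462 1.4148 0.     1.6812 0.1838] 2.15
expected brass px [323.2395 197.3895]
(np.int32(25716), array([ 62.43  , 128.9354]), array([  0,   0, 144, 265], dtype=int32)) [0.2447 0.2678 0.105 ]
(np.int32(6942), array([557.7806,  21.6018]), array([415,   0, 225,  61], dtype=int32)) [0.62  0.43  0.105]
(np.int32(2452), array([477.7557, 378.4091]), array([290, 368, 350,  17], dtype=int32)) [0.6668 0.1002 0.105 ]
(np.int32(1376), array([589.7485, 115.2384]), array([534,  99, 106,  36], dtype=int32)) [0.6729 0.3691 0.105 ]
```

View pics/w1.png

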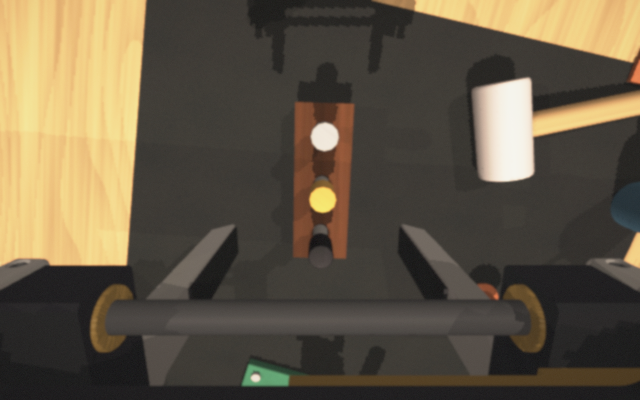

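The wrist view shows the brass head's top at about (322,200), between steel at (325,137) and black at (320,245). The block is nearly aligned with the jaws.

```bash
python3 - <<'E'
from h import *
from scipy.spatial.transform import Rotation as R
c=robot.get_calibration("wrist"); im=cv2.imread("pics/w1.png"); H=hsv(im)
m=cv2.inRange(H,(15,110,150),(34,255,255)); m[:,:290]=0;m[:,360:]=0;m[230:]=0;m[:170]=0
b=blobs(m)[0]; (u,v),r=cv2.minEnclosingCircle(max(cv2.findContours(m,0,2)[0],key=cv2.contourArea)[:,0])
p=onz(c,(u,v),.105); print(b,(u,v,r),p,onz(c,(325,137),.105),onz(c,(322+r,200),.105)-p)
o=robot.get_obs(); A=R.from_euler("xyz",o["ee_rot"]).as_matrix(); p[2]=.0825; print("shift",A.T@(p-o["tool_pos"])*1000)
E
```

```text
(np.int32(594), array([322.4798, 199.0993]), array([309, 186,  28,  27], dtype=int32)) (322.4378662109375, 199.13841247558594, 13.98177719116211) [0.4711 0.2532 0.105 ] [0.4619 0.3066 0.105 ] [0.0119 0.0017 0.    ]
shift [ -1.5279   4.1688 136.6639]
```

>>> carry_out([
  [0, [-1.5, 4.2, 0], 0],
  [0, [0, 0, 45], 0],
  [0, [0, 0, 45], 0],
  [0, [0, 0, 35], 0],
  [0, [0, 0, 9], 0],
  [0, [0, 0, 0], 0],
  [255, [0, 0, 0], 0],
  [255, [0, 0, 0], 0],
])

```text
time: 2.95
tool_pos: [0.4732, 0.254, 0.0884]
ee_rot: [3.136, -0.001, 1.776]
wrist_force: [-0.4, 0.3, -0.3]
width: 0.0816
finger_force: 0.0
```

>>> carry_out([
  [255, [0, 0, 0], 0],
  [255, [0, 0, 0], 0],
  [255, [0, 0, 0], 0],
  [255, [0, 0, 0], 0],
  [255, [0, 0, 0], 0],
  [255, [0, 0, 0], 0],
])

```text
time: 3.55
tool_pos: [0.4713, 0.2533, 0.0854]
ee_rot: [-3.141, -0.0, 1.776]
wrist_force: [0.4, 0.1, -0.1]
width: 0.0334
finger_force: 0.0
```

>>> carry_out([
  [255, [0, 0, 0], 0],
  [255, [0, 0, 0], 0],
  [255, [0, 0, 0], 0],
  [255, [0, 0, 0], 0],
])

```text
time: 3.95
tool_pos: [0.4713, 0.2533, 0.0854]
ee_rot: [-3.141, -0.0, 1.776]
wrist_force: [-0.2, 0.0, -0.1]
width: 0.0233
finger_force: 30.0
```

>>> carry_out([
  [255, [0, 0, -10], 0],
  [255, [0, 0, -20], 0],
  [255, [0, 0, -30], 0],
  [255, [0, 0, -30], 0],
  [255, [0, 0, -30], 0],
  [255, [0, 0, -15], 0],
  [255, [0, 0, 0], 0],
])

```text
time: 4.65
tool_pos: [0.4726, 0.2538, 0.2237]
ee_rot: [3.136, -0.001, 1.776]
wrist_force: [-0.4, 0.1, -1.6]
width: 0.0237
finger_force: 30.0
```

>>> carry_out([
  [255, [-46, -13, 0], 0],
  [255, [-46, -13, 0], 0],
  [255, [-46, -13, 0], 0],
  [255, [-46, -13, 0], 0],
  [255, [-46, -13, 0], 0],
  [255, [-46, -13, 0], 0],
  [255, [-46, -13, 0], 0],
  [255, [-46, -13, 0], 0],
])

```text
time: 5.45
tool_pos: [0.4431, -0.1296, 0.2184]
ee_rot: [-3.139, -0.002, 1.776]
wrist_force: [0.5, -0.3, -1.7]
width: 0.0234
finger_force: 30.0
```

>>> carry_out([
  [255, [0, 0, 0], -7.9],
  [255, [0, 0, 0], -7.9],
  [255, [0, 0, 0], -7.9],
  [255, [0, 0, 0], -7.9],
  [255, [0, 0, 0], -7.9],
  [255, [0, 0, 0], -7.9],
  [255, [0, 0, 0], -7.9],
  [255, [0, 0, 0], -7.9],
])

```text
time: 6.25
tool_pos: [0.4436, -0.1278, 0.2181]
ee_rot: [3.141, -0.004, 2.885]
wrist_force: [0.1, 0.9, -1.3]
width: 0.0237
finger_force: 30.0
```

>>> carry_out([
  [255, [0, 0, 0], -8],
  [255, [0, 0, 0], 0],
  [255, [0, 0, 0], 0],
  [255, [0, 0, 0], 0],
])

```text
time: 6.65
tool_pos: [0.4442, -0.128, 0.2197]
ee_rot: [3.141, -0.001, 3.017]
wrist_force: [0.5, 0.4, -1.1]
width: 0.0236
finger_force: 30.0
```

```bash
python3 - <<'E'
from h import *
c=robot.get_calibration("wrist"); im=robot.snapshot("wrist"); cv2.imwrite("pics/w2.png",im)
o=robot.get_obs(); print(o["tool_pos"],o["ee_rot"],o["joint_positions"],o["time"],o["width"],o["wrist_force"]); np.save("w2T.npy",c["T"])
print("expected bore px",pix(c,(.4607,-.1685,.058)))
E
```

```text
[ 0.4443 -0.1281  0.2199] [ 3.1412 -0.0009  3.017 ] [-0.4035 -0.109   1.5643  0.0001  1.6874 -1.8497] 6.7 0.0234946391517757 [-0.2335  0.4238 -0.9784]
expected bore px [281.3882 206.7985]
```

View pics/w2.png

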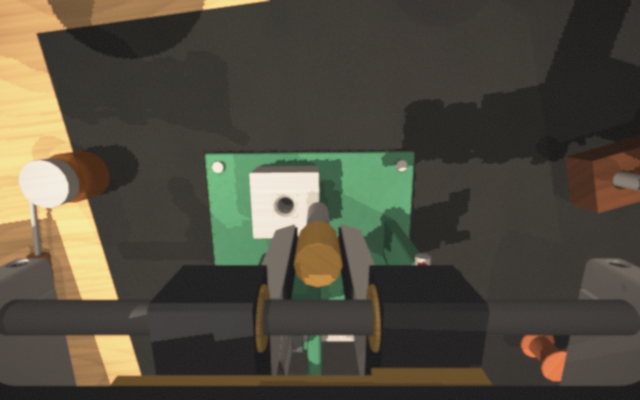

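The wrist view shows the bore at about (285,205) in the steel bolster, the punch's foot at (318,207), and the plate's near edge running (206,153) to (414,152), so the tool is square to the press.

```bash
python3 - <<'E'
from h import *
from scipy.spatial.transform import Rotation as R
c=robot.get_calibration("wrist"); im=cv2.imread("pics/w2.png"); g=cv2.cvtColor(im,6)
o=robot.get_obs(); A=R.from_euler("xyz",o["ee_rot"]).as_matrix()
s=g[185:225,265:305]
for t in (70,90,110,130):
    m=np.zeros_like(g); m[185:225,265:305]=(s<t)*255
    b=blobs(m)[0]; p=onz(c,b[1],.058); print(t,b,p)
    (u,v),(w,h),_=cv2.fitEllipse(max(cv2.findContours(m,0,1)[0],key=cv2.contourArea)); print((u,v,w,h),"px/m",np.linalg.norm(pix(c,p+[0,.01,0])-pix(c,p))*100, onz(c,(u,v),.058))
print("plate yaw",[onz(c,q,.012) for q in ((206,153.5),(414,152))])
m=cv2.inRange(g,150,255); m[:160]=0;m[245:]=0;m[:,:240]=0;m[:,330:]=0
print(blobs(m,2))
print("TCP foot expected px",pix(c,[*o["tool_pos"][:2],.1445]))
cv2.imwrite("pics/w2c.png",cv2.resize(im[150:300,230:400],None,fx=4,fy=4,interpolation=2))
E
```

```text
70 (np.int32(56), array([286.1964, 201.7321]), array([281, 199,  11,   7], dtype=int32)) [ 0.4562 -0.1628  0.058 ]
(286.23455810546875, 201.74925231933594, 5.572110652923584, 10.388463973999023) px/m 961.2705341768847 [ 0.4562 -0.1628  0.058 ]
90 (np.int32(138), array([285.1957, 203.8043]), array([279, 198,  14,  12], dtype=int32)) [ 0.4583 -0.1642  0.058 ]
(285.2090148925781, 203.7803192138672, 11.551526069641113, 13.346109390258789) px/m 959.614676376697 [ 0.4582 -0.1642  0.058 ]
110 (np.int32(181), array([284.8785, 204.6851]), array([278, 198,  15,  15], dtype=int32)) [ 0.4592 -0.1647  0.058 ]
(284.88336181640625, 204.69818115234375, 14.062255859375, 14.576569557189941) px/m 958.921606581282 [ 0.4592 -0.1647  0.058 ]
130 (np.int32(206), array([284.6311, 204.7573]), array([277, 197,  16,  16], dtype=int32)) [ 0.4592 -0.1649  0.058 ]
(284.6159362792969, 204.74392700195312, 15.172155380249023, 15.544751167297363) px/m 958.8431340750814 [ 0.4592 -0.1649  0.058 ]
plate yaw [array([ 0.3999, -0.2514,  0.012 ]), array([ 0.4279, -0.0158,  0.012 ])]
[(np.int32(3614), array([280.4106, 200.1367]), array([248, 172,  71,  67], dtype=int32)), (np.int32(11), array([241.5455, 217.0909]), array([240, 216,   5,   3], dtype=int32))]
TCP foot expected px [317.955  210.1183]
```

View pics/w2c.png

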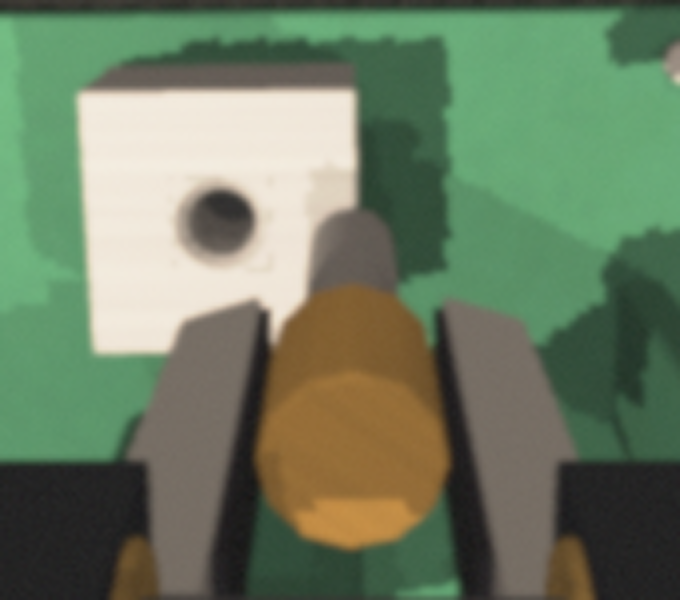

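>>> carry_out([
  [255, [-10, -17.5, 0], 0],
  [255, [-10, -17.5, 0], 0],
  [255, [0, 0, 0], 0],
  [255, [0, 0, 25], 0],
  [255, [0, 0, 25], 0],
  [255, [0, 0, 20], 0],
  [255, [0, 0, 8], 0],
  [255, [0, 0, 0], 0],
])

```text
time: 7.5
tool_pos: [0.4593, -0.1651, 0.1412]
ee_rot: [3.14, -0.003, 3.018]
wrist_force: [-0.2, 0.4, -0.5]
width: 0.0235
finger_force: 30.0
```

>>> carry_out([
  [255, [0, 0, 4], 0],
  [255, [0, 0, 4], 0],
  [255, [0, 0, 4], 0],
  [255, [0, 0, 4], 0],
  [255, [0, 0, 0], 0],
])

```text
time: 8.0
tool_pos: [0.4597, -0.1652, 0.1259]
ee_rot: [3.141, -0.001, 3.019]
wrist_force: [-0.9, -0.2, -1.0]
width: 0.0235
finger_force: 30.0
```

>>> carry_out([
  [255, [0, 0, 5], 0],
  [255, [0, 0, 5], 0],
  [255, [0, 0, 5], 0],
  [255, [0, 0, 5], 0],
  [255, [0, 0, 4], 0],
  [255, [0, 0, 0], 0],
])

```text
time: 8.6
tool_pos: [0.4595, -0.1651, 0.1015]
ee_rot: [3.141, -0.002, 3.019]
wrist_force: [0.3, 0.3, -1.5]
width: 0.0236
finger_force: 30.0
```

>>> carry_out([
  [255, [0, 0, 2], 0],
  [255, [0, 0, 1], 0],
  [255, [0, 0, 0], 0],
  [255, [0, 0, 0], 0],
])

```text
time: 9.0
tool_pos: [0.4602, -0.1654, 0.0996]
ee_rot: [-3.142, 0.0, 3.019]
wrist_force: [0.0, -0.1, 0.0]
width: 0.0236
finger_force: 30.0
```

>>> carry_out([
  [150, [0, 0, 0.5], 0],
  [150, [0, 0, 0], 0],
  [150, [0, 0, 0], 0],
  [150, [0, 0, 0], 0],
  [150, [0, 0, 0], 0],
])

```text
time: 9.5
tool_pos: [0.4601, -0.1653, 0.0991]
ee_rot: [3.142, 0.0, 3.019]
wrist_force: [-0.3, -0.2, -0.1]
width: 0.0386
finger_force: 0.0
```

>>> carry_out([
  [150, [0, 0, -10], 0],
  [150, [0, 0, -20], 0],
  [150, [0, 0, -40], 0],
  [150, [0, 0, -40], 0],
  [150, [0, 0, -40], 0],
  [150, [0, 0, -20], 0],
  [150, [0, 0, 0], 0],
  [150, [0, 0, 0], 0],
])

```text
time: 10.3
tool_pos: [0.46, -0.1653, 0.2689]
ee_rot: [-3.142, 0.0, 3.019]
wrist_force: [-1.0, 0.3, -0.3]
width: 0.0386
finger_force: 0.0
```

```bash
python3 - <<'E'
from h import *
im=robot.snapshot("wrist"); c=robot.get_calibration("wrist"); cv2.imwrite("pics/w3.png",im)
s=robot.snapshot("scene"); cv2.imwrite("pics/s3.png",s)
o=robot.get_obs(); print(o["tool_pos"],o["ee_rot"],o["joint_positions"],o["time"],o["width"])
print("bore top",pix(c,(.460,-.165,.119)))
z=lambda i,x,y,w,h,f:cv2.resize(i[y:y+h,x:x+w],None,fx=f,fy=f,interpolation=2)
a=z(im,140,80,360,320,1.25); b=z(s,220,145,110,100,3.2); b=cv2.copyMakeBorder(b,0,a.shape[0]-b.shape[0],0,0,0)
cv2.imwrite("pics/m3.png",np.hstack([a,b]))
E
```

```text
[ 0.4593 -0.165   0.2669] [ 3.1403 -0.0034  3.0185] [-0.4612 -0.0532  1.4201  0.0001  1.7783 -1.9089] 10.4 0.038658571784806146
bore top [318.0876 189.9437]
```

View pics/m3.png

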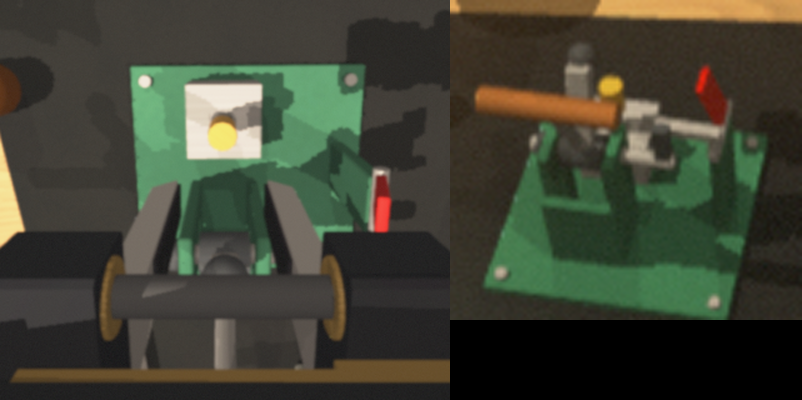

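The left crop shows the brass head's top at picture pixel (318,189), where a homed punch should appear at (318,190), so it is home and released. The red tab is at about (446,235), still upright; the scene crop agrees.

>>> carry_out([
  [255, [-20, 36, 0], 0],
  [255, [-20, 36, 0], 0],
  [255, [0, 0, 0], 0],
  [255, [0, 0, 0], 0],
  [255, [0, 0, 0], 0],
  [255, [0, 0, 40], 0],
  [255, [0, 0, 30], 0],
  [255, [0, 0, 0], 0],
])

```text
time: 11.2
tool_pos: [0.5051, -0.099, 0.1936]
ee_rot: [3.14, -0.011, 3.017]
wrist_force: [0.4, 0.7, -0.2]
width: 0.0004
finger_force: 0.0
```

```bash
python3 - <<'E'
from h import *
c=robot.get_calibration("wrist"); im=robot.snapshot("wrist")
o=robot.get_obs(); print(o["tool_pos"],o["ee_rot"],o["time"],o["width"],o["wrist_force"])
H=hsv(im); r=cv2.inRange(H,(0,170,90),(8,255,255))|cv2.inRange(H,(174,170,90),(180,255,255))
P=lambda p:(np.array([[np.cos(.12),-np.sin(.12)],[np.sin(.12),np.cos(.12)]])@(np.array(p[:2])-[.460,-.165]))*1000
print("TCP press",P(o["tool_pos"]))
for b in blobs(r,3): print(b,P(onz(c,b[1],.187)))
cv2.imwrite("pics/w4.png",im)
E
```

```text
[ 0.5066 -0.0993  0.1967] [ 3.1407 -0.0055  3.0168] 11.25 0.0007510446351845839 [ 0.1327 -0.2287 -0.0088]
TCP press [38.3973 70.7912]
(np.int32(1012), array([380.2668, 235.1818]), array([369, 205,  23,  60], dtype=int32)) [ 31.5284 105.8488]
```

View pics/w4.png

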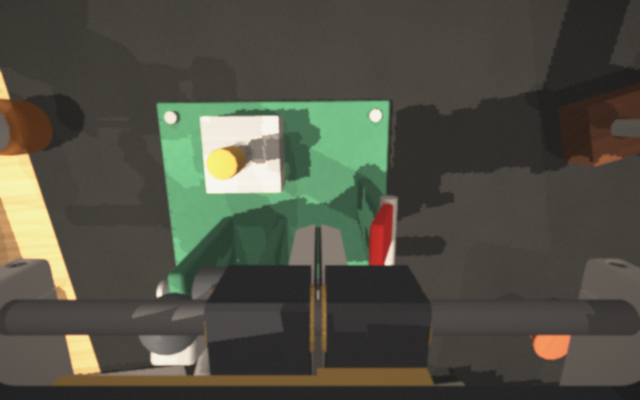

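The wrist view shows the closed fingers at (318,245), left of the red tab's inner edge at (372,235) with a clear gap. The brass punch is still upright in the bore at (225,163).

>>> carry_out([
  [255, [0, 0, 20], 0],
  [255, [0, 0, 0], 0],
  [255, [0, 8, 0], 0],
  [255, [0, 8, 0], 0],
  [255, [0, 8, 0], 0],
  [255, [0, 8, 0], 0],
  [255, [0, 0, 0], 0],
])

```text
time: 11.95
tool_pos: [0.5129, -0.0655, 0.1795]
ee_rot: [3.14, 0.001, 3.02]
wrist_force: [-0.1, 0.2, -0.4]
width: 0.0003
finger_force: 0.0
```

>>> carry_out([
  [255, [0, 8, 0], 0],
  [255, [0, 8, 0], 0],
  [255, [0, 6, 0], 0],
  [255, [0, 3, 0], 0],
  [255, [0, 0, 0], 0],
])

```text
time: 12.45
tool_pos: [0.5156, -0.0413, 0.1788]
ee_rot: [3.14, -0.0, 3.02]
wrist_force: [1.1, 0.1, 0.4]
width: 0.0007
finger_force: 0.0
```

>>> carry_out([
  [255, [0, 4, 0], 0],
  [255, [0, 3, 0], 0],
  [255, [0, 0, 0], 0],
  [255, [0, 0, 0], 0],
])

```text
time: 12.85
tool_pos: [0.5164, -0.035, 0.179]
ee_rot: [3.141, -0.0, 3.019]
wrist_force: [0.6, 0.3, 0.8]
width: 0.0009
finger_force: 0.0
```

```bash
python3 - <<'E'
from h import *
c=robot.get_calibration("wrist"); im=robot.snapshot("wrist"); s=robot.snapshot("scene"); q=robot.snapshot("side")
o=robot.get_obs(); print(o["tool_pos"],o["time"],o["wrist_force"])
z=lambda i,x,y,w,h,f:cv2.resize(i[y:y+h,x:x+w],None,fx=f,fy=f,interpolation=2)
cv2.imwrite("pics/m5.png",np.hstack([z(im,240,80,200,200,2),z(s,220,125,133,133,3)[:400,:399]]))
for p in ((40,101,189),(40,161,173)):
  w=np.array([.46+.9928*p[0]/1e3+.1197*p[1]/1e3,-.165-.1197*p[0]/1e3+.9928*p[1]/1e3,p[2]/1e3]); print(p,pix(c,w),pix(robot.get_calibration("scene"),w))
for n,i in (("w",im),("s",s)):
  H=hsv(i); r=cv2.inRange(H,(0,170,90),(8,255,255))|cv2.inRange(H,(174,170,90),(180,255,255)); print(n,blobs(r,3))
E
```

```text
[ 0.5164 -0.0352  0.179 ] 13.0 [ 0.2446 -0.134  -0.97  ]Traceback (most recent call last):
  File "<stdin>", line 5, in <module>
    return _nx.concatenate(arrs, 1, dtype=dtype, casting=casting)
           ~~~~~~~~~~~~~~~^^^^^^^^^^^^^^^^^^^^^^^^^^^^^^^^^^^^^^^
ValueError: all the input array dimensions except for the concatenation axis must match exactly, but along dimension 0, the array at index 0 has size 400 and the array at index 1 has size 399
```

```bash
python3 - <<'E'
from h import *
c=robot.get_calibration("wrist"); im=robot.snapshot("wrist"); s=robot.snapshot("scene")
cv2.imwrite("pics/w5.png",im);cv2.imwrite("pics/s5.png",s)
for a in (0,.5,.8,1.,1.2):
  t=a-.35; p=(40,120+55*np.sin(t),137+55*np.cos(t))
  w=np.array([.46+.9928*p[0]/1e3+.1197*p[1]/1e3,-.165-.1197*p[0]/1e3+.9928*p[1]/1e3,p[2]/1e3]); print(a,pix(c,w),pix(robot.get_calibration("scene"),w))
for n,i in (("w",im),("s",s)):
  H=hsv(i); r=cv2.inRange(H,(0,170,90),(8,255,255))|cv2.inRange(H,(174,170,90),(180,255,255)); print(n,[(b[0],b[1],b[2]) for b in blobs(r,4)])
s0=cv2.imread("pics/scene0.png"); H=hsv(s0); r=cv2.inRange(H,(0,170,90),(8,255,255))|cv2.inRange(H,(174,170,90),(180,255,255));print("s0",[(b[0],b[1],b[2]) for b in blobs(r,5)])
E
```

```text
0 [250.9224 255.8243] [297.5875 169.3899]
0.5 [303.311  257.8878] [306.6674 169.8739]
0.8 [333.8865 253.8399] [312.0379 171.6444]
1.0 [350.8041 249.3919] [315.2572 173.349 ]
1.2 [363.8623 244.0225] [318.0251 175.3859]
w [(np.int32(1528), array([334.9542, 227.7029]), array([298, 204,  63,  61], dtype=int32))]
s [(np.int32(49), array([428.8367, 295.3878]), array([425, 290,   9,  14], dtype=int32)), (np.int32(42), array([471.8333, 168.8333]), array([469, 166,   7,   7], dtype=int32)), (np.int32(25), array([313.92, 177.04]), array([310, 171,   7,  11], dtype=int32))]
s0 [(np.int32(95), array([301.0211, 174.2526]), array([297, 166,   9,  18], dtype=int32)), (np.int32(46), array([429.    , 294.8261]), array([425, 289,   9,  14], dtype=int32)), (np.int32(41), array([471.8049, 168.7805]), array([469, 166,   7,   7], dtype=int32))]
```

>>> carry_out([
  [255, [0, 3, 0], 0],
  [255, [0, 3, 0], 0],
  [255, [0, 0, 0], 0],
  [255, [0, 0, 0], 0],
])

```text
time: 13.5
tool_pos: [0.5172, -0.029, 0.1789]
ee_rot: [3.141, -0.0, 3.019]
wrist_force: [0.1, 1.3, -0.4]
width: 0.0003
finger_force: 0.0
```

>>> carry_out([
  [255, [0, 2, 0], 0],
  [255, [0, 2, 0], 0],
  [255, [0, 0, 0], 0],
  [255, [0, 0, 0], 0],
])

```text
time: 13.9
tool_pos: [0.5176, -0.0268, 0.1792]
ee_rot: [-3.138, 0.0, 3.018]
wrist_force: [-1.5, -5.0, 0.9]
width: 0.0007
finger_force: 2.1
```

The tool now feels 5 N back at the predicted stop position, so the catch has reached its stop. Next I back off, rise and go above the bar.

>>> carry_out([
  [255, [0, -15, 0], 0],
  [255, [0, -20, 0], 0],
  [255, [0, 0, -30], 0],
  [255, [0, 0, -40], 0],
  [255, [0, 0, -40], 0],
  [255, [0, 0, -40], 0],
  [255, [0, 0, 0], 0],
  [255, [0, 0, 0], 0],
])

```text
time: 14.7
tool_pos: [0.5137, -0.0603, 0.3299]
ee_rot: [3.141, 0.003, 3.019]
wrist_force: [-0.8, -0.0, -1.6]
width: 0.0005
finger_force: 0.0
```

>>> carry_out([
  [0, [-28, -37, 0], 0],
  [0, [-28, -37, 0], 0],
  [0, [-28, -37, 0], 0],
  [0, [-28, -36, 0], 0],
  [0, [0, 0, 0], 8.2],
  [0, [0, 0, 0], 8.2],
  [0, [0, 0, 0], 8.2],
  [0, [0, 0, 0], 8.2],
])

```text
time: 15.5
tool_pos: [0.606, -0.2199, 0.3255]
ee_rot: [-3.141, -0.006, 2.44]
wrist_force: [0.0, 0.2, -0.2]
width: 0.0612
finger_force: 0.0
```

>>> carry_out([
  [0, [0, 0, 0], 8.2],
  [0, [0, 0, 0], 8.2],
  [0, [0, 0, 0], 8.2],
  [0, [0, 0, 0], 8.2],
  [0, [0, 0, 0], 8.2],
  [0, [0, 0, 0], 8.2],
  [0, [0, 0, 0], 8],
  [0, [0, 0, 0], 0],
])

```text
time: 16.3
tool_pos: [0.606, -0.2196, 0.3261]
ee_rot: [-3.137, -0.002, 1.448]
wrist_force: [0.0, 0.8, 0.7]
width: 0.0943
finger_force: 0.0
```

```bash
python3 - <<'E'
from h import *
c=robot.get_calibration("wrist"); im=robot.snapshot("wrist"); s=robot.snapshot("scene"); cs=robot.get_calibration("scene")
o=robot.get_obs(); print(o["tool_pos"],o["ee_rot"],o["joint_positions"],o["time"],o["width"])
d=o["tool_pos"][:2]-[.46,-.165]; print("press",d@[.9928,-.1197]*1e3,d@[.1197,.9928]*1e3)
W=lambda p:np.array([.46+.9928*p[0]/1e3+.1197*p[1]/1e3,-.165-.1197*p[0]/1e3+.9928*p[1]/1e3,p[2]/1e3])
print("bar px",[pix(c,W((154,y,272))) for y in (-60,0,60)])
z=lambda i,x,y,w,h,f:cv2.resize(i[y:y+h,x:x+w],(400,400),interpolation=2)
cv2.imwrite("pics/m6.png",np.hstack([z(im,120,0,400,400,1),z(s,220,125,130,130,3)]))
E
```

```text
[ 0.6061 -0.2197  0.327 ] [-3.1385 -0.0015  1.4507] [-0.4359  0.3183  0.8871  0.0005  1.9396 -0.3156] 16.4 0.09411039477036903
press 151.58475386473154 -36.80871911487934
bar px [array([321.5781, 249.248 ]), array([321.5118, 166.7647]), array([321.436 ,  72.6012])]
```

View pics/m6.png

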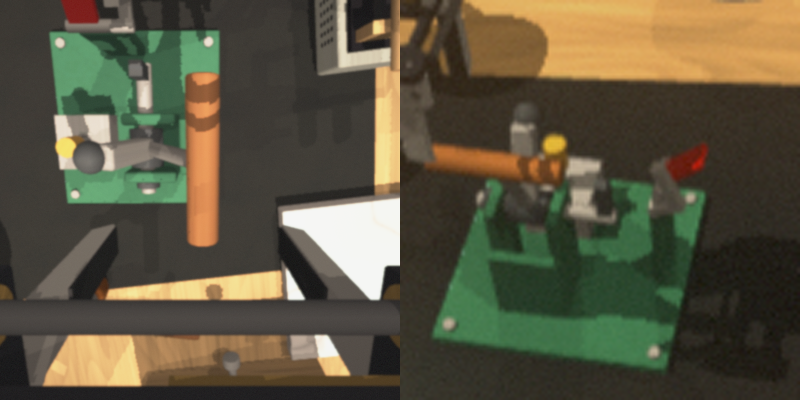

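The left half shows the bar upright at columns ~323, rows 73–245, matching the prediction. In the right half, the red tab leans fully outward and the brass head stands in the bore.

>>> carry_out([
  [0, [0, 2.5, 20], 0],
  [0, [0, 0, 25], 0],
  [0, [0, 0, 20], 0],
  [0, [0, 0, 6], 0],
  [255, [0, 0, 0], 0],
  [255, [0, 0, 0], 0],
  [255, [0, 0, 0], 0],
  [255, [0, 0, 0], 0],
])

```text
time: 17.2
tool_pos: [0.6094, -0.2203, 0.2595]
ee_rot: [3.139, 0.001, 1.448]
wrist_force: [0.3, 0.2, -0.8]
width: 0.0656
finger_force: 0.0
```

>>> carry_out([
  [255, [0, 0, 0], 0],
  [255, [0, 0, 0], 0],
  [255, [0, 0, 0], 0],
  [255, [0, 0, 0], 0],
  [255, [0, 0, 0], 0],
  [255, [0, 0, 0], 0],
  [255, [0, 0, 0], 0],
])

```text
time: 17.9
tool_pos: [0.6091, -0.22, 0.2579]
ee_rot: [3.141, -0.0, 1.448]
wrist_force: [-0.7, -0.3, 1.0]
width: 0.023
finger_force: 30.0
```

```bash
python3 - <<'E'
from h import *
o=robot.get_obs(); print(o["tool_pos"],o["ee_rot"],o["time"],o["width"],o["finger_force"],o["wrist_force"])
d=o["tool_pos"][:2]-[.46,-.165]; print("press",d@[.9928,-.1197]*1e3,d@[.1197,.9928]*1e3)
a0=np.arctan2(127,59)
n=26; p=[np.array([95+140*np.cos(a0+a),133+140*np.sin(a0+a)]) for a in np.linspace(0,1.3,n+1)]
for i in range(n): print(i+1,(p[i+1]-p[i])*[1,-1],p[i+1])
E
```

```text
[ 0.6091 -0.22    0.2579] [ 3.1413 -0.0001  1.4479] 17.9 0.023031219530191414 29.997673630714417 [-0.6724 -0.3097  0.9652]
press 154.59586763811333 -36.79334008148201
1 [-6.4195 -2.7893] [147.5655 262.757 ]
2 [-6.5508 -2.465 ] [141.0147 265.222 ]
3 [-6.6659 -2.1345] [134.3488 267.3565]
4 [-6.7642 -1.7987] [127.5846 269.1552]
5 [-6.8456 -1.4584] [120.739  270.6136]
6 [-6.91   -1.1144] [113.829 271.728]
7 [-6.957  -0.7677] [106.8719 272.4957]
8 [-6.9867 -0.419 ] [ 99.8852 272.9147]
9 [-6.9989 -0.0693] [ 92.8863 272.984 ]
10 [-6.9936  0.2806] [ 85.8927 272.7035]
11 [-6.9709  0.6298] [ 78.9218 272.0737]
12 [-6.9307  0.9774] [ 71.9911 271.0963]
13 [-6.8732  1.3226] [ 65.1179 269.7738]
14 [-6.7985  1.6644] [ 58.3194 268.1093]
15 [-6.7068  2.0021] [ 51.6126 266.1072]
16 [-6.5984  2.3348] [ 45.0142 263.7724]
17 [-6.4734  2.6617] [ 38.5408 261.1107]
18 [-6.3323  2.9819] [ 32.2085 258.1288]
19 [-6.1754  3.2946] [ 26.0331 254.8342]
20 [-6.003   3.5992] [ 20.0301 251.235 ]
21 [-5.8156  3.8947] [ 14.2145 247.3403]
22 [-5.6137  4.1805] [  8.6009 243.1598]
23 [-5.3977  4.4558] [  3.2032 238.704 ]
24 [-5.1683  4.72  ] [ -1.9651 233.984 ]
25 [-4.9259  4.9724] [ -6.891  229.0115]
26 [-4.6712  5.2124] [-11.5623 223.7991]
```

>>> carry_out([
  [255, [0, -6.4, -2.8], 0],
  [255, [0, -6.6, -2.5], 0],
  [255, [0, -6.7, -2.1], 0],
  [255, [0, -6.8, -1.8], 0],
  [255, [0, -6.8, -1.5], 0],
  [255, [0, -6.9, -1.1], 0],
  [255, [0, 0, 0], 0],
])

```text
time: 18.6
tool_pos: [0.5709, -0.2156, 0.2727]
ee_rot: [3.132, 0.002, 1.448]
wrist_force: [5.2, -0.9, 4.4]
width: 0.0233
finger_force: 30.0
```

>>> carry_out([
  [255, [0, -7, -0.8], 0],
  [255, [0, -7, -0.4], 0],
  [255, [0, -7, -0.1], 0],
  [255, [0, -7, 0.3], 0],
  [255, [0, -7, 0.6], 0],
  [255, [0, -6.9, 1], 0],
  [255, [0, -6.9, 1.3], 0],
  [255, [0, 0, 0], 0],
])

```text
time: 19.4
tool_pos: [0.5217, -0.2095, 0.2704]
ee_rot: [3.135, 0.002, 1.448]
wrist_force: [3.4, -0.5, 4.8]
width: 0.0232
finger_force: 30.0
```

>>> carry_out([
  [255, [0, -6.8, 1.7], 0],
  [255, [0, -6.7, 2], 0],
  [255, [0, -6.6, 2.3], 0],
  [255, [0, -6.5, 2.7], 0],
  [255, [0, -6.3, 3], 0],
  [255, [0, -6.2, 3.3], 0],
  [255, [0, -6, 3.6], 0],
  [255, [0, 0, 0], 0],
])

```text
time: 20.2
tool_pos: [0.4765, -0.2036, 0.25]
ee_rot: [3.139, 0.0, 1.448]
wrist_force: [4.1, -0.6, 2.6]
width: 0.0233
finger_force: 30.0
```

>>> carry_out([
  [255, [0, -5.8, 3.9], 0],
  [255, [0, -5.6, 4.2], 0],
  [255, [0, -5.4, 4.5], 0],
  [255, [0, -5.2, 4.7], 0],
  [255, [0, 0, 0], 0],
  [255, [0, 0, 0], 0],
])

```text
time: 20.8
tool_pos: [0.4547, -0.2008, 0.2321]
ee_rot: [3.14, -0.001, 1.448]
wrist_force: [5.0, -0.0, 1.6]
width: 0.0234
finger_force: 30.0
```

```bash
python3 - <<'E'
from h import *
o=robot.get_obs(); print(o["tool_pos"],o["ee_rot"],o["time"],o["width"],o["finger_force"],o["wrist_force"])
d=o["tool_pos"][:2]-[.46,-.165]; x=d@[.9928,-.1197]*1e3; z=o["tool_pos"][2]*1e3+2; print("press",x,d@[.1197,.9928]*1e3,z,"r",np.hypot(x-95,z-133),"angle",np.arctan2(z-133,x-95)-np.arctan2(127,59))
E
```

```text
[ 0.4547 -0.2008  0.2321] [ 3.1405 -0.0005  1.448 ] 20.8 0.02344264072645927 29.993923902511597 [ 5.0016 -0.0045  1.6343]
press -1.0240852039501658 -36.16706325148938 234.10247116158135 r 139.43577236216635 angle 1.1945433374930792
```

>>> carry_out([
  [255, [0, -2.5, 2.5], 0],
  [255, [0, -2.5, 2.5], 0],
  [255, [0, -2.4, 2.6], 0],
  [255, [0, -2.4, 2.6], 0],
  [255, [0, 0, 0], 0],
  [255, [0, 0, 0], 0],
])

```text
time: 21.4
tool_pos: [0.4471, -0.1999, 0.2238]
ee_rot: [3.134, 0.0, 1.449]
wrist_force: [8.2, 1.0, 5.0]
width: 0.0235
finger_force: 30.0
```

>>> carry_out([
  [255, [0, -1.5, 1.5], 0],
  [255, [0, -1, 1], 0],
  [255, [0, 0, 0], 0],
  [255, [0, 0, 0], 0],
  [255, [0, 0, 0], 0],
])

```text
time: 21.9
tool_pos: [0.4461, -0.1998, 0.2227]
ee_rot: [3.129, 0.001, 1.449]
wrist_force: [11.0, -0.0, 7.0]
width: 0.0232
finger_force: 30.0
```

```bash
cat > st.py <<'E'
from h import *
o=robot.get_obs(); print(o["tool_pos"],o["ee_rot"],o["time"],o["width"],o["finger_force"],o["wrist_force"])
d=o["tool_pos"][:2]-[.46,-.165]; x=d@[.9928,-.1197]*1e3; z=o["tool_pos"][2]*1e3+2; print("press",x,d@[.1197,.9928]*1e3,z,"r",np.hypot(x-95,z-133),"angle",np.arctan2(z-133,x-95)-np.arctan2(127,59))
E
python3 st.py
```

```text
[ 0.4461 -0.1998  0.2227] [3.1292 0.001  1.4491] 21.9 0.023220046921749657 29.9971604347229 [10.9728 -0.0152  6.9841]
press -9.618995144087831 -36.210567711880735 224.6955007294715 r 139.11577552163945 angle 1.2860354162401082
```

>>> carry_out([
  [255, [0, -1.5, 1.5], 0],
  [255, [0, -1, 1], 0],
  [255, [0, 0, 0], 0],
  [255, [0, 0, 0], 0],
  [255, [0, 0, 0], 0],
])

```text
time: 22.4
tool_pos: [0.4449, -0.1997, 0.2212]
ee_rot: [3.125, 0.001, 1.449]
wrist_force: [13.0, 0.5, 8.4]
width: 0.0232
finger_force: 30.0
```

```bash
python3 st.py
```

```text
[ 0.4449 -0.1997  0.2212] [3.1255 0.0015 1.4494] 22.4 0.02321306383523139 29.997613728046417 [13.0281  0.5227  8.449 ]
press -10.877787667379119 -36.2249479213652 223.1626116408711 r 139.06618014183448 angle 1.3002915931960537
```

>>> carry_out([
  [255, [0, -1.5, 1.5], 0],
  [255, [0, -1, 1], 0],
  [255, [0, 0, 0], 0],
  [255, [0, 0, 0], 0],
  [255, [0, 0, 0], 0],
])

```text
time: 22.9
tool_pos: [0.4446, -0.1996, 0.2208]
ee_rot: [3.119, 0.002, 1.45]
wrist_force: [17.1, 1.3, 13.6]
width: 0.0234
finger_force: 30.0
```

```bash
python3 st.py
```

```text
[ 0.4446 -0.1996  0.2208] [3.1186 0.0024 1.45  ] 22.9 0.02341521074281079 29.997408092021942 [17.1378  1.2705 13.6065]
press -11.181344965688819 -36.23894053431311 222.77957642947334 r 139.04981252262894 angle 1.3038042443672002
```

```bash
python3 - <<'E'
from h import *
s=robot.snapshot("scene"); q=robot.snapshot("side"); 
cv2.imwrite("pics/f.png",np.vstack([cv2.resize(s[120:320,150:500],(700,400)),cv2.resize(q[130:330,180:530],(350,200))[:, :].repeat(1,0) if 0 else cv2.copyMakeBorder(cv2.resize(q[130:330,180:530],(350,200)),0,0,0,350,0)]))
E
python3 st.py
```

```text
[ 0.4446 -0.1996  0.2208] [3.1186 0.0025 1.4501] 23.0 0.02336012208433323 29.997441172599792 [17.0918  2.1196 12.0302]
press -11.162901248273371 -36.23054491723006 222.78318551537248 r 139.0380595475154 angle 1.3036987737241366
```

View pics/f.png

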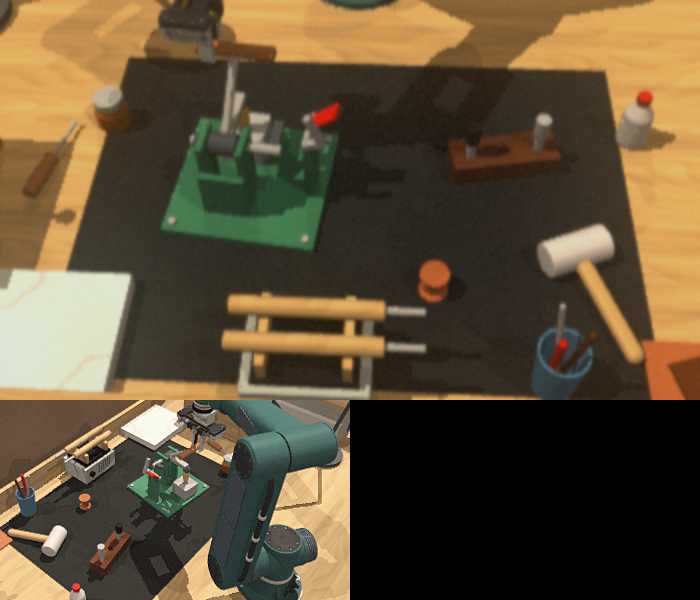

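The final view shows the lever down with the gripper still on the bar at (240,48), the catch outward at (325,115), and the black and steel punches and other things in place.

```bash
python3 -c "
from bench import robot
print(robot.close_job())"
```

```text
the job is handed in; nothing more can be done
None
```

The job is handed in at about 23 s: the brass punch is home in the bore and released, the catch is flipped to its stop, and the lever is held down at its stop (about 1.30 rad) with the bar still gripped; the verdict was not shown.

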